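# Clear the rotor key and click the centrifuge lid shut

### The arm

A 7-joint arm with a two-finger parallel gripper is mounted at the origin on the work surface. World frame = base frame: x ahead of the robot, y to its left, z up, the work surface at z = 0. Lengths are in m, angles in rad, forces in N, time in s.
With the tool pointing down it reaches from about 0.4 to 0.9 m from the base axis. Payload 5.6 kg.
Tool frame: the origin (TCP) lies midway between the tips of the shut fingers; the grasp point (between the pads) lies 19 mm behind it (manip.hold_point_z is the z of the grasp point in the tool frame, in m); z points along the fingers, y is the line along which they close (so a half turn about z gives the same grasp; the last joint's range is limited). The gripper opens to 92 mm and grips with 3 to 60 N. Pads are 20 mm wide; open, the fingers measure 128 mm over their backs; the gripper's body (75 mm by 189 mm) begins 69 mm behind the grasp point.
Start: joints at [-1.251, 0.468, -0.012, 1.603, 0.006, 1.071, -0.056], TCP at [0.231, 0.608, 0.215] pointing down, gripper open.
Joint ranges: [-2.53, 2.53], [-0.31, 2.02], [-1.57, 1.55], [0.28, 2.44], [-1.29, 4.43], [0.15, 1.84], [-2.92, 2.92]. Speed limits (rad/s): [2.57, 2.57, 3.14, 3.14, 3.14, 3.14, 3.14].

### API

Orientations are given as a rotation vector (axis times angle).
In Python, from station import manip gives the robot as it stands. The module is installed in compiled form; this text tells all that it offers.
- The arm moves only by the shell command python3 -m pendant 'ROWS' [OPENING] [FORCE]. ROWS is text: rows parted by semicolons, each of 6 numbers parted by spaces: the shift along the tool's x, y, z in mm, then the turn, a rotation vector about the tool's x, y, z in degrees. In form: x y z wx wy wz; .... A call has 1 to 8 rows; each row shifts and turns the commanded pose from where the row before left it, along the tool's axes as they then stand; what a row does not reach is not made up. A row lasts 1/12 s, in which the tool goes at most 41.7 mm and 7.16 degrees, less where a joint would pass 70% of its speed; a pose out of reach is approached as far as the arm can. A call with a gripper value outside its range is refused whole. OPENING is the finger opening in mm, from 0 to 91.9, set as the call begins (- or left out, the last holds). The fingers move at their own pace and stop on an object; FORCE is the grip in N (left out, the last holds). Time passes only in rows, so rows that do not move let the fingers close. It gives the time, the measured TCP pose, the force, the opening and the grip force at its end, in the units of the state.
- manip.observe(): the state, without advancing time (a new reading comes with each control period).
- manip.grab_frame(name): name is "scene" or "top"; returns a dict with "color" (384x512x3 uint8, red, green, blue), "z_map" (384x512 float32, m along the optical axis (not along the pixel's ray), 0 where there is no reading), "K" (3x3 intrinsics, pixels), "world_to_cam" (4x4, takes a point from world to camera coordinates). Camera axes: x right, y down, z forward; pixel columns grow to the right and rows downward; lengths in m; the calibration is good to about 2 mm. A picture is of the moment at which its call begins.
- manip.finish_job(): hands the job in; it is judged then, once.
The state is a dict: "time_s": time; "joints": joint angles; "joint_velocities": joint speeds; "effort": joint torques, N m; "eef_pos": TCP position; "tool_rot": TCP orientation; "wrist_force": force on the tool from outside, world axes, zero at the start; "wrist_torque": the same for the moment, N m; "grip_width": finger opening in m; "grasp_force": force on a finger pad.
Only numpy, scipy, OpenCV 4.12 (cv2) and the standard library are available. Lean on these libraries where they do the work, as an engineer would, in place of code of your own. Each camera call takes 0.05 s, during which the arm holds its last target. There are 200 camera calls.

### The job

The rotor key was left lying across the open centrifuge: pick it up and lay it flat in the white tray. Then swing the lid down and press its front edge until it clicks past the catch and stays fully shut; press steadily, not with brute force. Leave the tube rack, bottle and beaker where they stand.

Things in the scene. Friction and masses are not known exactly. Their poses are not given: they have to be found in the camera images.
- lid_hinge (a point): Middle of the lid's hinge axis at the back of the centrifuge, an ivory box 240 mm deep (x), 230 mm wide (y), top rim 130 mm above the bench. This point lies 6 mm above the rim, 195 mm behind the front face, 45 mm ahead of the back face. x points from the machine's front to its back, y along the hinge, z up. Its foot plate is fixed to the bench.
- mouth (a point): Centre of the chamber mouth, level with the top rim: an opening 140 mm (x) by 140 mm (y), 85 mm ahead of the hinge; same axes as the hinge. The machine stands on soft rubber mounts: pressed on, it sinks with hinge, lid and catch, by 25 mm at most before the catch gives; let go, it rises again. So the catch gives lower than the measured heights suggest.
- lid (a joint): Angle of the blue lid, rad: 0 fully shut (level), grows as it opens up and back; 1.57 upright, 1.95 its stop. Flat plate: 180 mm from hinge axis to free front edge, 200 mm wide, 12 mm thick, hinge axis at mid-thickness. The stiff hinge keeps it where it is left; a few N near the edge swing it. It cannot shut with the key under it.
- catch (a point): Spring catch in the middle of the machine's front rim. It starts to resist at a lid angle of about 0.09 rad, gives at 10 to 22 N (differs each time) on the front third of the lid, then at about 0.04 rad snaps through, pulls the lid to 0 and holds it. Short of that the lid stays ajar. More than 50 N on the lid would damage it. z up.
- lid_front (a point): Middle of the lid's free front edge, on its outer face (the upper face when shut). It moves with the lid: x points along the lid from the free edge to the hinge, z out of the outer face. A white press strip, 22 mm by 60 mm, lies on the outer face with its middle 20 mm in from here.
- key: Loose T-handled rotor key, 0.14 kg: square steel shaft 190 mm long, 12 mm wide and high, with a red crossbar (70 mm long, 14 mm wide and high) at its -x end. Origin: middle of the shaft's underside; x along the shaft away from the handle, z up. It balances about 15 mm from the origin, handle side. It starts across the chamber mouth, lying on both side rims.
- tray: White open tray fixed to the bench, 230 mm (x) by 150 mm (y) outside, walls 4 mm thick and 28 mm high, floor 4 mm. Origin: centre of its underside. It stands left or right of the centrifuge.
- rack: Bystander: blue tube rack with capped tubes, 200 mm (x) by 90 mm (y), 88 mm high; origin at the centre of its underside. It stands on the other side from the tray.
- bottle: Bystander: white bottle with a blue cap, 64 mm across, 150 mm high; origin at the centre of its underside.
- beaker: Bystander: glass beaker, 72 mm across, 90 mm high; origin at the centre of its underside.
Things that resemble listed ones, but are neither listed nor needed, are in the scene too. Several things have the shape of the key; the one meant has the colours described above.

How it is judged:
By the outcome, as a careful person would: the job done as asked, in the order asked, and still so for the second after the job is handed in, with the robot touching nothing.
It also fails if it takes over 67 s, if anything falls off the work surface, if the arm or the gripper's body presses on something with over 40 N, if the wrist force passes 120 N, or if a joint passes its speed limit or range.

## Working session

There is one attempt and no reset: what is moved stays moved. The work goes in short steps, Python scripts to look and compute and a shell command to move; the robot and the scene stay as the last step left them, time stands still between calls to the robot, and variables do not carry over. Pictures are saved under pics/ and viewed, at most 10 in all, crops included, and the job is handed in when it is done.

```bash
mkdir -p pics; cat > h.py <<'E'
import numpy as np,cv2
from scipy.spatial.transform import Rotation as R
from station import manip
def grab(n):
    f=manip.grab_frame(n); np.savez('%s.npz'%n,**f); return f
def load(n): return dict(np.load('%s.npz'%n))
def pts(f):
    z=f['z_map']; K=f['K']; v,u=np.indices(z.shape)
    c=np.stack([(u-K[0,2])/K[0,0]*z,(v-K[1,2])/K[1,1]*z,z],-1)
    M=np.linalg.inv(f['world_to_cam']); P=c@M[:3,:3].T+M[:3,3]; P[z==0]=np.nan; return P
def save(f,n,box=None,s=1):
    im=f['color'][...,::-1]
    if box: im=im[box[1]:box[3],box[0]:box[2]]
    cv2.imwrite('pics/'+n,cv2.resize(im,None,fx=s,fy=s,interpolation=cv2.INTER_CUBIC))
def totool(target,zrot=None):
    o=manip.observe(); Rm=R.from_rotvec(o['tool_rot']); return Rm.inv().apply(np.array(target)-o['eef_pos'])*1000
E
python3 - <<'E'
from h import *
for n in('scene','top'):
    f=grab(n); save(f,n+'1.png',None,1.5); print(n,f['K'].round(1).tolist(),np.linalg.inv(f['world_to_cam']).round(3).tolist())
o=manip.observe(); print(o); print(R.from_rotvec(o['tool_rot']).as_matrix().round(3),manip.hold_point_z)
E
```

```text
scene [[494.7, 0.0, 258.0], [0.0, 494.7, 191.9], [0.0, 0.0, 1.0]] [[0.634, 0.671, -0.385, 0.927], [0.773, -0.558, 0.301, -0.388], [-0.013, -0.488, -0.873, 1.208], [0.0, 0.0, 0.0, 1.0]]
top [[377.8, 0.0, 256.7], [0.0, 377.8, 193.9], [0.0, 0.0, 1.0]] [[0.02, -0.993, 0.114, 0.318], [-1.0, -0.021, -0.009, -0.003], [0.012, -0.114, -0.993, 1.18], [0.0, 0.0, 0.0, 1.0]]
{'time_s': 0.1, 'joints': array([-1.25101095,  0.46830371, -0.01161477,  1.60352262,  0.00600337,
        1.07137662, -0.05632926]), 'joint_velocities': array([ 0.00027541, -0.00206437, -0.00072943, -0.00189632, -0.00113691,
        0.00095035, -0.00123477]), 'effort': array([ 2.24645742e-04, -5.21647632e+01, -1.25611079e-02, -2.44367284e+01,
       -5.68739616e-02,  1.41062750e-02,  9.75302100e-05]), 'eef_pos': array([0.2305452 , 0.60718819, 0.21372981]), 'tool_rot': array([-5.66836395e-01, -3.08985493e+00,  2.45998609e-03]), 'wrist_force': array([-0.214469  , -0.59911947, -1.11466045]), 'wrist_torque': array([-0.00822075,  0.02785933,  0.02501816]), 'grasp_force': 0.0, 'grip_width': 0.09199762778628111}
[[-0.935  0.355 -0.   ]
 [ 0.355  0.935 -0.002]
 [-0.    -0.002 -1.   ]] -0.0187
```

View pics/scene1.png

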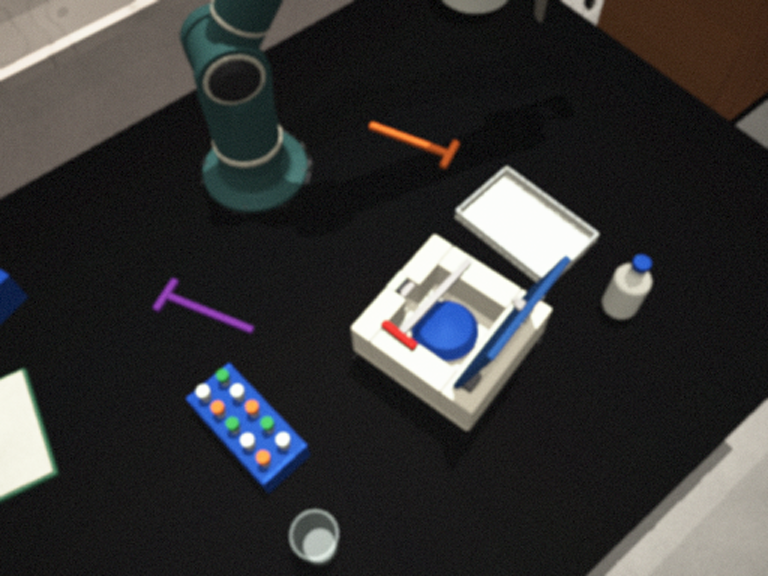

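View pics/top1.png

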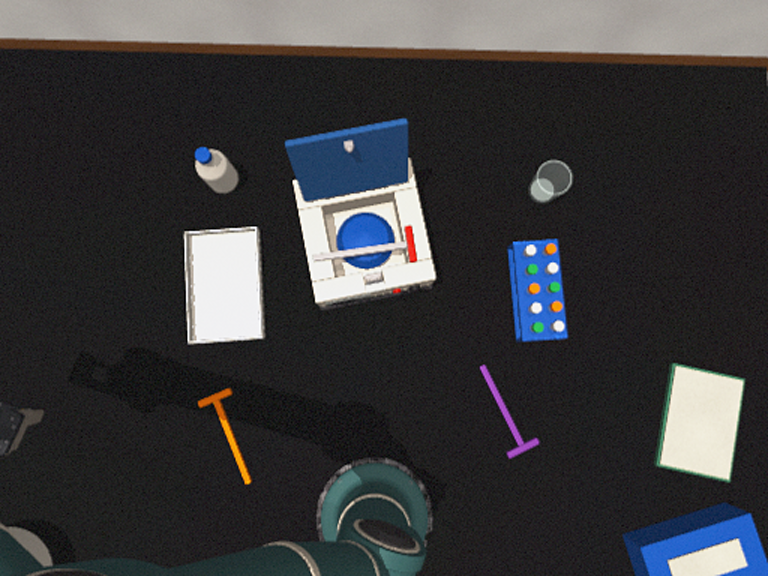

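Both pictures show the same layout (pixels in the 1.5x top picture). There are three T-shaped candidates: the steel key with a red bar on the centrifuge at (360,252), an orange one at (230,435) and a purple one at (508,412). I choose the steel and red one. The tray is at (225,285), left of the machine. The lid is upright, with its front edge around (350,130). The bottle is at (215,170), the rack at (540,290) and the beaker at (552,180).

```bash
python3 - <<'E'
from h import *
f=load('top'); save(f,'crop.png',(180,70,300,215),4)
for n in('top','scene'):
    f=load(n);P=pts(f);c=f['color'].astype(int);hsv=cv2.cvtColor(f['color'],cv2.COLOR_RGB2HSV)
    X,Y,Z=P[...,0],P[...,1],P[...,2]
    near=(X>.3)&(X<1.0)&(abs(Y)<.45)
    red=(c[...,0]>150)&(c[...,1]<60)&(c[...,2]<70)&near&(Z>.11)
    q=P[red]; print(n,'red',len(q),np.median(q,0).round(4), np.percentile(q[:,2],[10,50,90]).round(3), cv2.minAreaRect((q[:,:2]*1000).astype(np.float32)))
    # rim top
    wh=(c.min(-1)>130)&near&(Z>.120)&(Z<.136)
    q=P[wh]; print('rim',len(q),np.median(q[:,2]).round(4),cv2.minAreaRect((q[:,:2]*1000).astype(np.float32)))
    st=(c.min(-1)>90)&(c.max(-1)-c.min(-1)<40)&near&(Z>.1365)&(Z<.155)&(X<.66)
    q=P[st]; print('steel',len(q),np.median(q,0).round(4),cv2.minAreaRect((q[:,:2]*1000).astype(np.float32)))
    bl=(hsv[...,0]>100)&(hsv[...,0]<125)&(hsv[...,1]>120)&near&(Z>.15)&(X>.5)&(Y<.3)&(Y>-.2)
    q=P[bl]; m=q.mean(0); w,V=np.linalg.eigh(np.cov((q-m).T)); print('lid',len(q),m.round(4),w**.5,V[:,0].round(3),'zmax',np.percentile(q,[1,99],axis=0).round(3).tolist())
    tr=(c.min(-1)>120)&near&(Y>.17)&(Y<.48)&(Z<.04)&(X<.72)&(Z>-.01)
    q=P[tr]; print('tray',len(q),np.percentile(q[:,2],[5,50,98]).round(3),cv2.minAreaRect((q[:,:2]*1000).astype(np.float32)))
E
```

```text
top red 89 [ 0.5278 -0.0584  0.1459] [0.143 0.146 0.148] ((526.7718505859375, -57.330074310302734), (65.75682067871094, 11.491412162780762), 9.812468528747559)
rim 2876 0.1313 ((556.8841552734375, 118.68594360351562), (448.7955322265625, 280.3787536621094), 89.9086685180664)
steel 298 [0.5123 0.0383 0.1432] ((540.81591796875, 28.908592224121094), (172.45175170898438, 232.2564697265625), 8.877789497375488)
lid 3079 [0.6519 0.0527 0.2449] [0.00188919 0.0513781  0.05770351] [ 0.943  0.212 -0.257] zmax [[0.614, -0.043, 0.153], [0.69, 0.149, 0.314]]
tray 3637 [0.002 0.006 0.031] ((521.8248901367188, 330.21136474609375), (359.5118103027344, 159.75218200683594), 5.350365161895752)
scene red 36 [ 0.5358 -0.0639  0.1433] [0.141 0.143 0.145] ((536.5516357421875, -63.22364807128906), (57.94945526123047, 5.085229396820068), 13.106803894042969)
rim 4266 0.1295 ((561.2428588867188, 114.53359985351562), (446.96246337890625, 282.44781494140625), 89.30744171142578)
steel 380 [0.5181 0.0302 0.1417] ((569.3392333984375, 33.45801544189453), (161.7405242919922, 195.8330841064453), 5.314924716949463)
lid 770 [0.6743 0.0281 0.2876] [0.0036178  0.03404412 0.06140612] [ 0.939  0.212 -0.27 ] zmax [[0.633, -0.049, 0.171], [0.699, 0.142, 0.314]]
tray 3774 [-0.001  0.004  0.028] ((524.8988647460938, 310.504638671875), (381.98797607421875, 229.5694122314453), 6.336651802062988)
```

View pics/crop.png

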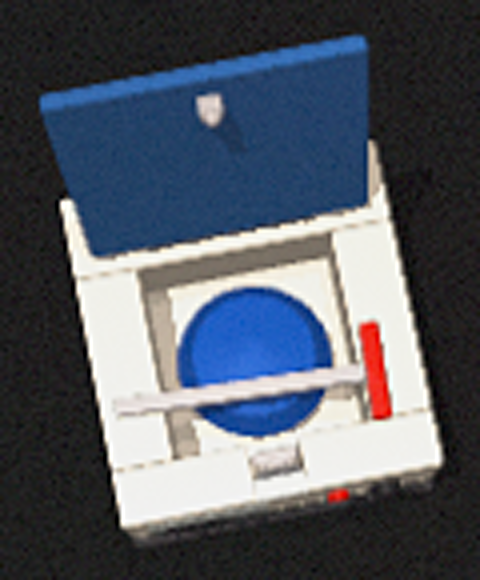

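The crop confirms the choice: a pale steel shaft from (115,405) to (360,375) with a red crossbar at (375,370), lying across the mouth. Next I fit the exact geometry.

```bash
python3 - <<'E'
from h import *
from scipy.optimize import minimize
for n in('top','scene'):
    f=load(n);P=pts(f);c=f['color'].astype(int);hsv=cv2.cvtColor(f['color'],cv2.COLOR_RGB2HSV)
    X,Y,Z=P[...,0],P[...,1],P[...,2]
    k=(c.max(-1)-c.min(-1)<50)&(c.min(-1)>80)&(Z>.1365)&(Z<.15)&(X>.45)&(X<.58)&(Y>-.06)&(Y<.17)
    k=cv2.morphologyEx(k.astype(np.uint8),cv2.MORPH_CLOSE,np.ones((3,3)))
    N,L,S,_=cv2.connectedComponentsWithStats(k); i=1+S[1:,4].argmax(); q=P[(L==i)]; q=q[(q[:,2]>.136)&(q[:,2]<.15)]
    r=cv2.minAreaRect((q[:,:2]*1000).astype(np.float32)); vx,vy,x0,y0=cv2.fitLine(q[:,:2].astype(np.float32),cv2.DIST_HUBER,0,.001,.001).ravel()
    print(n,'shaft',len(q),'z',np.median(q[:,2]).round(4),r,'yaw',np.degrees(np.arctan2(vy,vx)),'pt',x0,y0, 'yrange',np.percentile(q[:,1],[1,99]))
    w=(c.min(-1)>90)&(Z>.124)&(Z<.136)&(X>.42)&(X<.75)&(Y>-.13)&(Y<.18)
    N,L,S,_=cv2.connectedComponentsWithStats(w.astype(np.uint8)); i=1+S[1:,4].argmax(); q=P[L==i]
    print(' rim',len(q),np.median(q[:,2]),cv2.minAreaRect((q[:,:2]*1000).astype(np.float32)))
    t=(c.min(-1)>100)&(Y>.15)&(Y<.5)&(Z<.045)&(Z>-.02)&(X>.3)&(X<.72)
    N,L,S,_=cv2.connectedComponentsWithStats(t.astype(np.uint8)); i=1+S[1:,4].argmax(); q=P[L==i]
    print(' tray',len(q),np.percentile(q[:,2],[5,50,98]).round(3),cv2.minAreaRect((q[:,:2]*1000).astype(np.float32)))
    b=(c.min(-1)>60)&(X>.5)&(Y>.2)&(Y<.5)&(Z>.05)&(Z<.2); q=P[b]; print(' bottle',len(q),q.mean(0) if len(q) else 0)
E
```

```text
top shaft 276 z 0.1434 ((513.930419921875, 36.11280822753906), (18.262548446655273, 175.11160278320312), 11.65000057220459) yaw -80.21128 pt 0.51264215 0.03619627 yrange [-0.04776529  0.12110564]
 rim 2890 0.13135703476640048 ((556.2803955078125, 31.363632202148438), (238.0612335205078, 229.95025634765625), 12.660626411437988)
 tray 3730 [0.002 0.006 0.031] ((460.13787841796875, 324.520751953125), (236.29934692382812, 160.37583923339844), 5.55784797668457)
 bottle 407 [0.67752985 0.32651898 0.09681491]
scene shaft 332 z 0.1415 ((515.4908447265625, 35.655418395996094), (13.853828430175781, 175.07049560546875), 9.736384391784668) yaw -79.877174 pt 0.5166902 0.032103766 yrange [-0.04904609  0.11829764]
 rim 4207 0.1295700915306428 ((559.695556640625, 29.293296813964844), (241.2706756591797, 232.0791015625), 12.541248321533203)
 tray 3795 [-0.001  0.004  0.028] ((454.28118896484375, 327.58697509765625), (246.14852905273438, 178.55999755859375), 5.705376148223877)
 bottle 590 [0.69651203 0.31830701 0.09325046]
```

```bash
python3 -m pendant '-30 -28.3 0 0 0 0;-30 -28.3 0 0 0 0;-30 -28.3 0 0 0 0;-30 -28.3 0 0 0 0;-30 -28.3 0 0 0 0;-30 -28.3 0 0 0 0;-30 -28.3 0 0 0 0;-30 -28.3 0 0 0 0' 26 25 && python3 -m pendant '-30 -28.3 0 0 0 0;-30 -28.3 0 0 0 0;-30 -28.3 0 0 0 0;-30 -28.3 0 0 0 0;-30 -28.3 0 0 0 0;-30 -28.3 0 0 0 0;-30 -28.3 0 0 0 0;-29 -28.3 0 0 0 0' && python3 -m pendant '0 0 0 0 0 7;0 0 0 0 0 7;0 0 0 0 0 7;0 0 0 0 0 7;0 0 0 0 0 7;0 0 0 0 0 7;0 0 0 0 0 7;0 0 0 0 0 7' && python3 -m pendant '0 0 0 0 0 3.2;0 0 0 0 0 0;0 0 0 0 0 0'
cat >> h.py <<'E'
def rep(target,yaw):
    o=manip.observe(); Rm=R.from_rotvec(o['tool_rot']); y=Rm.as_matrix()[:,1]; cy=np.degrees(np.arctan2(y[1],y[0]))
    print('tool shift mm',totool(target).round(1),'turn z deg',round(-(yaw-cy),1),'z tilt',Rm.as_matrix()[:,2].round(3),'F',o['wrist_force'].round(1),'t',o['time_s'])
E
python3 -c "
from h import *
rep([.518,.014,.122],10)
f=grab('scene'); save(f,'s2.png',(200,120,420,290),3)"
```

```text
time_s: 0.77
eef_pos: [0.375, 0.3087, 0.2145]
tool_rot: [-0.567, -3.09, 0.0]
wrist_force: [0.8, 1.0, 0.5]
grip_width: 0.0405
grasp_force: 0.0
time_s: 1.43
eef_pos: [0.5182, 0.0124, 0.2146]
tool_rot: [-0.567, -3.09, -0.0]
wrist_force: [0.5, 0.9, 0.5]
grip_width: 0.0262
grasp_force: 0.0
time_s: 2.1
eef_pos: [0.5175, 0.0144, 0.2143]
tool_rot: [-1.958, -2.456, 0.001]
wrist_force: [1.0, 0.2, -0.2]
grip_width: 0.026
grasp_force: 0.0
time_s: 2.35
eef_pos: [0.5176, 0.0145, 0.2144]
tool_rot: [-2.016, -2.409, 0.001]
wrist_force: [1.1, 0.3, 0.2]
grip_width: 0.026
grasp_force: 0.0
tool shift mm [-0.5  0.4 92.4] turn z deg 0.1 z tilt [-0. -0. -1.] F [1.1 0.3 0.2] t 2.35
```

View pics/s2.png

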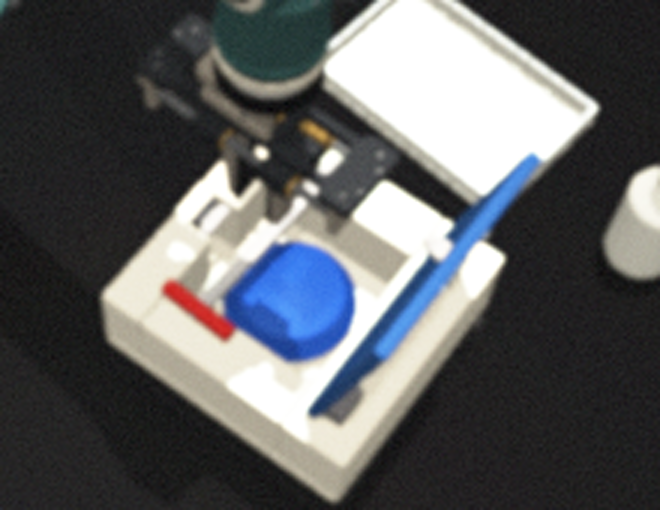

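The gripper is above the shaft: the fingers at about (240,180) and (335,220) straddle it at (285,225), and both are clear of the lid. I go down.

```bash
python3 -m pendant '0 0 30 0 0 0;0 0 30 0 0 0;0 0 10 0 0 0;0 0 5 0 0 0;0 0 5 0 0 0;0 0 0 0 0 0' && python3 -m pendant '0 0 4 0 0 0;0 0 4 0 0 0;0 0 4 0 0 0;0 0 0 0 0 0'  && python3 -m pendant '0 0 0 0 0 0;0 0 0 0 0 0;0 0 0 0 0 0;0 0 0 0 0 0;0 0 0 0 0 0;0 0 0 0 0 0' 0 30
```

```text
time_s: 2.9
eef_pos: [0.5181, 0.0143, 0.1347]
tool_rot: [2.019, 2.407, 0.0]
wrist_force: [-0.6, -0.4, -0.8]
grip_width: 0.0257
grasp_force: 0.0
time_s: 3.23
eef_pos: [0.5176, 0.0144, 0.1222]
tool_rot: [-2.019, -2.407, 0.0]
wrist_force: [0.5, -0.1, 0.9]
grip_width: 0.0261
grasp_force: 0.0
time_s: 3.73
eef_pos: [0.5179, 0.0143, 0.1227]
tool_rot: [2.019, 2.407, 0.0]
wrist_force: [0.3, -0.5, 0.0]
grip_width: 0.0118
grasp_force: 30.0
```

```bash
python3 -m pendant '0 0 -10 0 0 0;0 0 -20 0 0 0;0 0 -30 0 0 0;0 0 -30 0 0 0;0 0 -20 0 0 0;0 0 0 0 0 0' && python3 -m pendant '26 0.5 0 0 0 0;32 0.5 0 0 0 0;32 0.5 0 0 0 0;32 0.5 0 0 0 0;32 0.5 0 0 0 0;32 0.5 0 0 0 0;32 0.5 0 0 0 0;32 0.5 0 0 0 0' && python3 -m pendant '32 0.5 0 0 0 0;32 0.5 0 0 0 0;0 0 0 0 0 -6;0 0 0 0 0 -6;0 0 0 0 0 -7;0 0 0 0 0 -7;0 0 0 0 0 -7;0 0 0 0 0 -7' &&  python3 -m pendant '0 0 0 0 0 -7;0 0 0 0 0 -7;0 0 0 0 0 -7;0 0 0 0 0 -7;0 0 0 0 0 -7;0 0 0 0 0 -7;0 0 0 0 0 -3.6;0 0 0 0 0 0'
python3 -c "
from h import *
rep([.468,.327,.03],95.6)
f=grab('top'); save(f,'t3.png',(100,100,260,250),4); g=grab('scene'); save(g,'s3.png',(230,80,450,240),3)
P=pts(g);c=g['color'].astype(int);r=(c[...,0]>110)&(c[...,1]<60)&(c[...,2]<70)&(P[...,2]>.1)
print(np.median(P[r],0),r.sum())
P=pts(f);c=f['color'].astype(int);r=(c[...,0]>110)&(c[...,1]<60)&(c[...,2]<70)&(P[...,2]>.1)
print(np.median(P[r],0),r.sum())"
```

```text
time_s: 4.23
eef_pos: [0.5204, 0.0142, 0.2374]
tool_rot: [2.016, 2.403, 0.011]
wrist_force: [0.6, 0.1, -0.7]
grip_width: 0.0115
grasp_force: 30.0
time_s: 4.9
eef_pos: [0.4773, 0.2624, 0.232]
tool_rot: [-2.019, -2.406, 0.002]
wrist_force: [0.3, -0.5, -1.5]
grip_width: 0.0118
grasp_force: 30.0
time_s: 5.57
eef_pos: [0.4676, 0.324, 0.2317]
tool_rot: [-1.065, -2.955, 0.003]
wrist_force: [-0.3, -0.3, -1.0]
grip_width: 0.0117
grasp_force: 30.0
time_s: 6.23
eef_pos: [0.4677, 0.3239, 0.2318]
tool_rot: [0.156, -3.136, 0.001]
wrist_force: [-0.3, 0.8, -1.0]
grip_width: 0.0117
grasp_force: 30.0
tool shift mm [ -0.9   3.2 201.8] turn z deg 0.1 z tilt [-0.001 -0.001 -1.   ] F [-0.3  0.8 -1. ] t 6.2333
[0.54503733 0.33160689 0.25147166] 121
[0.5397144  0.32170256 0.25407538] 131
```

View pics/s3.png

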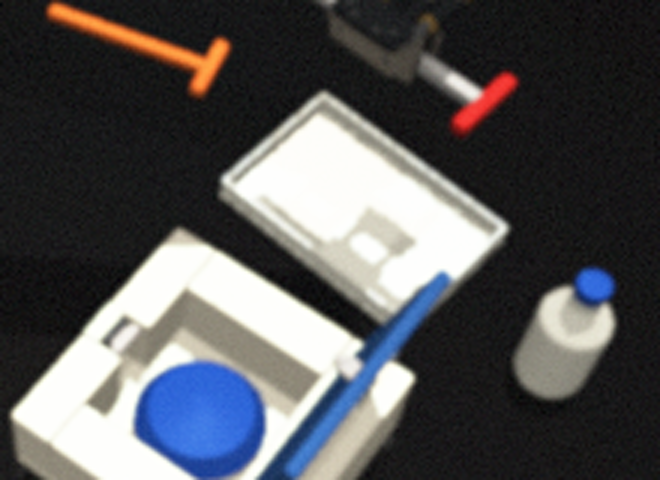

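The key is held level over the tray, with its red bar at (485,105) towards the far end. I lower it.

```bash
python3 -m pendant '-4 3 20 0 0 0;0 0 35 0 0 0;0 0 35 0 0 0;0 0 35 0 0 0;0 0 35 0 0 0;0 0 25 0 0 0;0 0 20 0 0 0;0 0 5 0 0 0' && python3 -m pendant '0 0 5 0 0 0;0 0 4 0 0 0;0 0 3 0 0 0;0 0 3 0 0 0;0 0 0 0 0 0;0 0 0 0 0 0' && python3 -m pendant '0 0 0 0 0 0;0 0 0 0 0 0;0 0 0 0 0 0;0 0 0 0 0 0;0 0 0 0 0 0;0 0 0 0 0 0' 32 20
```

```text
time_s: 7.0
eef_pos: [0.4696, 0.3261, 0.0189]
tool_rot: [0.151, -3.133, 0.006]
wrist_force: [-1.0, -0.3, -0.8]
grip_width: 0.012
grasp_force: 30.0
time_s: 7.5
eef_pos: [0.4722, 0.3281, 0.0082]
tool_rot: [-0.153, 3.137, 0.001]
wrist_force: [0.5, 0.1, -1.2]
grip_width: 0.012
grasp_force: 30.0
time_s: 8.0
eef_pos: [0.4719, 0.3279, 0.0077]
tool_rot: [-0.154, 3.138, 0.0]
wrist_force: [0.4, -0.5, 0.5]
grip_width: 0.032
grasp_force: 0.0
```

```bash
python3 -m pendant '0 0 -10 0 0 0;0 0 -25 0 0 0;0 0 -40 0 0 0;0 0 -40 0 0 0;0 0 -40 0 0 0;0 0 -40 0 0 -2;0 0 -40 0 0 -2;0 0 -40 0 0 -3' && python3 -m pendant '0 0 -40 0 0 0;0 0 -40 0 0 0;0 0 -30 0 0 0;0 0 0 0 0 0;0 0 0 0 0 0' 0 20
python3 - <<'E'
from h import *
f=grab('top'); g=grab('scene')
a=np.hstack([cv2.resize(f['color'][60:260,100:320],(400,364)),cv2.resize(g['color'][80:300,220:440],(364,364))])
cv2.imwrite('pics/p4.png',a[...,::-1])
yaw=np.radians(12.6); ax=np.array([np.cos(yaw),np.sin(yaw),0])
for n,h in(('top',f),('scene',g)):
    P=pts(h); hsv=cv2.cvtColor(h['color'],cv2.COLOR_RGB2HSV)
    b=(hsv[...,0]>100)&(hsv[...,0]<125)&(hsv[...,1]>120)&(P[...,0]>.58)&(P[...,1]<.2)&(P[...,1]>-.1)&(P[...,2]>.16)
    q=P[b]; s=(q-[.631,.046,.136])@(-ax); z=q[:,2]-.136
    i=z>.12; print(n,len(q),'theta mean',np.median(np.arctan2(z[i],s[i])),'zmax',np.percentile(q[:,2],99.5),'edge y',np.percentile(q[:,1],[2,98]))
    c=h['color'].astype(int); r=(c[...,0]>110)&(c[...,1]<60)&(c[...,2]<70)&(P[...,1]>.2); print('red',np.median(P[r],0))
rep(np.array([.738,.070,.28]),102.6)
E
```

```text
time_s: 8.67
eef_pos: [0.4714, 0.3274, 0.2857]
tool_rot: [-0.348, 3.121, 0.001]
wrist_force: [1.7, -0.4, -0.4]
grip_width: 0.0324
grasp_force: 0.0
time_s: 9.08
eef_pos: [0.4722, 0.328, 0.3952]
tool_rot: [-0.344, 3.119, 0.004]
wrist_force: [0.6, -0.5, 0.0]
grip_width: 0.0011
grasp_force: 0.0
top 2977 theta mean 1.7805223002885078 zmax 0.3159117236378048 edge y [-0.04029247  0.14604492]
red [0.54112092 0.32941911 0.01783772]
scene 773 theta mean 1.8171270714175376 zmax 0.3152260269791614 edge y [-0.04863728  0.13861491]
red [0.21476413 0.30233908 0.00123253]
tool shift mm [-204.3 -309.2  111.8] turn z deg 0.0 z tilt [-0.001 -0.001 -1.   ] F [-0.3 -1.6 -0.9] t 9.1833
```

View pics/p4.png

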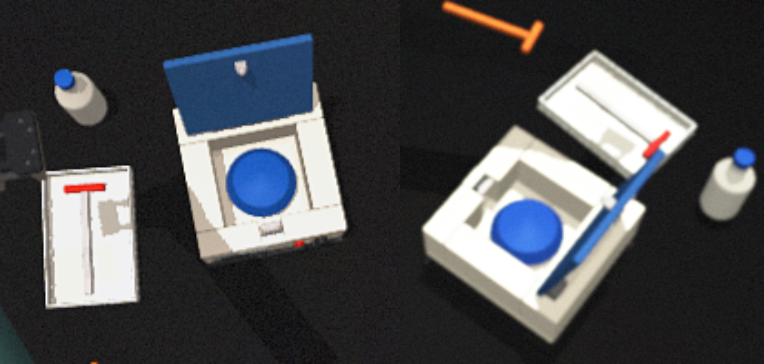

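The key lies flat inside the tray (left half, shaft along x≈87 from y 187 to 293, clear of all walls). Next I go over the lid to its back.

```bash
python3 -m pendant '-20 -31 0 0 0 0;-20 -31 0 0 0 0;-20 -31 0 0 0 0;-20 -31 0 0 0 0;-20 -31 0 0 0 0;-20 -31 0 0 0 0;-20 -31 0 0 0 0;-20 -31 0 0 0 0' && python3 -m pendant '-22 -31 0 0 0 0;-22 -31 0 0 0 0;0 0 20 0 0 0;0 0 30 0 0 0;0 0 30 0 0 0;0 0 25 0 0 0;0 0 5 0 0 0;0 0 0 0 0 0'
cat >> h.py <<'E'
H=np.array([.631,.046,.136]); yw=np.radians(12.6); FW=-np.array([np.cos(yw),np.sin(yw),0])
def mach():
    o=manip.observe(); d=o['eef_pos']-H; print('s %.1f lat %.1f z %.1f'%(d@FW*1e3,d@np.array([-np.sin(yw),np.cos(yw),0])*1e3,d[2]*1e3),'F',o['wrist_force'].round(1))
E
python3 -c "
from h import *
mach()"
```

```text
time_s: 9.85
eef_pos: [0.6824, 0.1193, 0.3903]
tool_rot: [0.345, -3.119, 0.001]
wrist_force: [0.1, 0.5, 1.0]
grip_width: 0.0008
grasp_force: 0.0
time_s: 10.52
eef_pos: [0.7368, 0.0697, 0.2786]
tool_rot: [0.344, -3.116, 0.0]
wrist_force: [-0.9, 0.1, 0.1]
grip_width: 0.0005
grasp_force: 0.0
s -108.4 lat 0.1 z 142.6 F [-0.9  0.1  0.1]
```

```bash
python3 -m pendant '20 0 0 0 0 0;15 0 0 0 0 0;12 0 0 0 0 0;12 0 0 0 0 0;12 0 0 0 0 0;12 0 0 0 0 0;10 0 0 0 0 0;0 0 0 0 0 0' && python3 -m pendant '10 0 0 0 0 0;10 0 -1 0 0 0;10 0 -2 0 0 0;10 0 0 0 0 0;0 0 0 0 0 0' && python3 -c "
from h import *
mach()"
```

```text
time_s: 11.18
eef_pos: [0.6483, 0.0493, 0.286]
tool_rot: [-0.344, 3.118, 0.001]
wrist_force: [-0.2, -0.2, -0.3]
grip_width: 0.0006
grasp_force: 0.0
time_s: 11.6
eef_pos: [0.6071, 0.0404, 0.2861]
tool_rot: [0.344, -3.122, -0.001]
wrist_force: [-0.1, -0.3, 0.3]
grip_width: 0.0004
grasp_force: 0.0
s 24.5 lat -0.2 z 150.1 F [-0.1 -0.3  0.3]
```

```bash
cat >> h.py <<'E'
def lid():
    for n in('top','scene'):
        h=grab(n); P=pts(h); hsv=cv2.cvtColor(h['color'],cv2.COLOR_RGB2HSV)
        d=P-H; s=d@FW; l=d@np.array([-np.sin(yw),np.cos(yw),0]); z=d[...,2]
        b=(hsv[...,0]>100)&(hsv[...,0]<125)&(hsv[...,1]>120)&(abs(l)<.1)&(np.hypot(s,z)>.07)&(np.hypot(s,z)<.2)&(z>-.05)
        if b.sum()<30: print(n,'few'); continue
        p=np.polyfit(*( (s[b],z[b]) if np.ptp(s[b])>np.ptp(z[b]) else (z[b],s[b])),1)
        th=np.arctan(p[0]) if np.ptp(s[b])>np.ptp(z[b]) else np.pi/2-np.arctan(p[0])
        q=np.percentile(z[b],98); print(n,b.sum(),'theta fit %.3f'%th,'polar %.3f'%np.median(np.arctan2(z[b],s[b])),'s,z range mm',(np.percentile(s[b],[2,98])*1e3).round(),(np.percentile(z[b],[2,50,98])*1e3).round(1))
E
python3 -c "
from h import *
lid();mach()"
```

```text
top 107 theta fit 1.725 polar 1.292 s,z range mm [32. 93.] [-48.9 175.4 178.9]
scene 1063 theta fit 1.904 polar 1.344 s,z range mm [ 12. 123.] [-48.1  97.7 176. ]
s 23.7 lat -0.3 z 149.8 F [-0.1 -0.4  0.2]
```

```bash
python3 -m pendant '12 0 4 0 0 0;12 0 6 0 0 0;12 0 7 0 0 0;11 0 8 0 0 0;11 0 8 0 0 0;10 0 8 0 0 0;0 0 0 0 0 0' && python3 -m pendant '8 0 10 0 0 0;8 0 10 0 0 0;8 0 10 0 0 0;4 0 8 0 0 0;4 0 8 0 0 0;4 0 8 0 0 0;0 0 0 0 0 0' && python3 -c "
from h import *
lid();mach()"
```

```text
time_s: 12.28
eef_pos: [0.5404, 0.0254, 0.2435]
tool_rot: [0.344, -3.119, -0.0]
wrist_force: [-0.2, 0.1, 0.2]
grip_width: 0.0008
grasp_force: 0.0
time_s: 12.87
eef_pos: [0.5062, 0.0179, 0.1891]
tool_rot: [0.344, -3.12, 0.0]
wrist_force: [-1.2, -0.0, 1.0]
grip_width: 0.0006
grasp_force: 0.0
top 269 theta fit 0.301 polar 0.368 s,z range mm [ 89. 170.] [36.8 58.4 64. ]
scene 1275 theta fit 0.515 polar 0.375 s,z range mm [ 66. 162.] [27.3 42.4 62.2]
s 127.0 lat -0.2 z 54.3 F [ 0.2 -0.7 -0.4]
```

```bash
python3 -m pendant '5 0 3 0 0 0;5 0 3 0 0 0;5 0 4 0 0 0;5 0 4 0 0 0;5 0 4 0 0 0;5 0 4 0 0 0;3 0 4 0 0 0;0 0 0 0 0 0' && python3 -c "
from h import *
lid();mach()"
```

```text
time_s: 13.63
eef_pos: [0.4736, 0.0106, 0.1637]
tool_rot: [0.344, -3.12, -0.0]
wrist_force: [0.2, -0.5, 0.4]
grip_width: 0.0004
grasp_force: 0.0
top 195 theta fit 0.101 polar 0.201 s,z range mm [ 69. 178.] [14.5 18.7 29. ]
scene 1562 theta fit 0.534 polar 0.170 s,z range mm [ 71. 166.] [12.7 21.2 28.3]
s 160.5 lat -0.3 z 28.2 F [ 0.1  0.1 -0.1]
```

```bash
python3 -m pendant '0 0 2.5 0 0 0;0 0 2.5 0 0 0;0 0 2.5 0 0 0;0 0 2.5 0 0 0;0 0 0 0 0 0'; for i in 1; do python3 -m pendant '0 0 2 0 0 0;0 0 2 0 0 0;0 0 0 0 0 0'; done
```

```text
time_s: 14.15
eef_pos: [0.475, 0.0108, 0.1544]
tool_rot: [0.345, -3.122, 0.0]
wrist_force: [-1.3, -0.0, 5.1]
grip_width: 0.0003
grasp_force: 2.2
time_s: 14.4
eef_pos: [0.475, 0.0108, 0.1508]
tool_rot: [0.345, -3.122, -0.0]
wrist_force: [-3.2, -1.0, 7.0]
grip_width: 0.0006
grasp_force: 3.7
```

```bash
python3 -m pendant '0 0 1.5 0 0 0;0 0 1.5 0 0 0;0 0 0 0 0 0';  python3 -m pendant '0 0 1.5 0 0 0;0 0 1.5 0 0 0;0 0 0 0 0 0'
```

```text
time_s: 14.65
eef_pos: [0.475, 0.0108, 0.1481]
tool_rot: [0.345, -3.122, -0.0]
wrist_force: [-4.0, -0.6, 9.8]
grip_width: 0.0002
grasp_force: 4.8
time_s: 14.9
eef_pos: [0.475, 0.0108, 0.1454]
tool_rot: [0.345, -3.122, -0.0]
wrist_force: [-4.3, -1.1, 12.1]
grip_width: 0.0003
grasp_force: 6.0
```

```bash
python3 -m pendant '0 0 1.5 0 0 0;0 0 1.5 0 0 0;0 0 0 0 0 0';  python3 -m pendant '0 0 1.5 0 0 0;0 0 1.5 0 0 0;0 0 0 0 0 0'
```

```text
time_s: 15.15
eef_pos: [0.475, 0.0108, 0.1426]
tool_rot: [0.345, -3.122, -0.001]
wrist_force: [-5.4, -0.3, 13.8]
grip_width: 0.0007
grasp_force: 7.0
time_s: 15.4
eef_pos: [0.4749, 0.0108, 0.1397]
tool_rot: [0.345, -3.122, -0.001]
wrist_force: [-4.8, -1.6, 17.1]
grip_width: 0.0003
grasp_force: 7.9
```

```bash
python3 -m pendant '0 0 1.5 0 0 0;0 0 1.5 0 0 0;0 0 0 0 0 0'
```

```text
time_s: 15.65
eef_pos: [0.4746, 0.0107, 0.1365]
tool_rot: [0.345, -3.121, -0.001]
wrist_force: [-5.9, -0.2, 12.4]
grip_width: 0.0002
grasp_force: 6.1
```

```bash
python3 -m pendant '0 0 1.5 0 0 0;0 0 1.5 0 0 0;0 0 0 0 0 0'; python3 -m pendant '0 0 -5 0 0 0;0 0 -10 0 0 0;0 0 -20 0 0 0;0 0 -30 0 0 0;0 0 -40 0 0 0;0 0 -40 0 0 0;0 0 -20 0 0 0;0 0 0 0 0 0' && python3 -m pendant '30 0 0 0 0 0;35 0 0 0 0 0;35 0 0 0 0 0;0 0 0 0 0 0' && python3 - <<'E'
from h import *
lid()
f=load('top');g=load('scene')
a=np.hstack([cv2.resize(f['color'][60:260,100:400],(450,300)),cv2.resize(g['color'][80:360,100:450],(350,280))[:280]] if 0 else [cv2.resize(f['color'][60:260,100:400],(420,280)),cv2.resize(g['color'][80:360,100:450],(350,280))])
cv2.imwrite('pics/p5.png',a[...,::-1])
E
```

```text
time_s: 15.9
eef_pos: [0.4752, 0.0108, 0.133]
tool_rot: [0.345, -3.123, -0.0]
wrist_force: [-4.4, -0.6, 9.9]
grip_width: 0.0009
grasp_force: 4.9
time_s: 16.57
eef_pos: [0.478, 0.011, 0.3032]
tool_rot: [-0.344, 3.112, 0.001]
wrist_force: [1.3, -0.7, 0.5]
grip_width: 0.0005
grasp_force: 0.0
time_s: 16.9
eef_pos: [0.3721, -0.0122, 0.2965]
tool_rot: [0.343, -3.119, -0.001]
wrist_force: [-0.1, -0.1, -0.7]
grip_width: 0.0005
grasp_force: 0.0
top 1030 theta fit 0.002 polar 0.075 s,z range mm [ 71. 174.] [ 5.   8.8 12.6]
scene 1524 theta fit -0.002 polar 0.055 s,z range mm [ 72. 170.] [ 2.7  6.9 11.3]
```

View pics/p5.png

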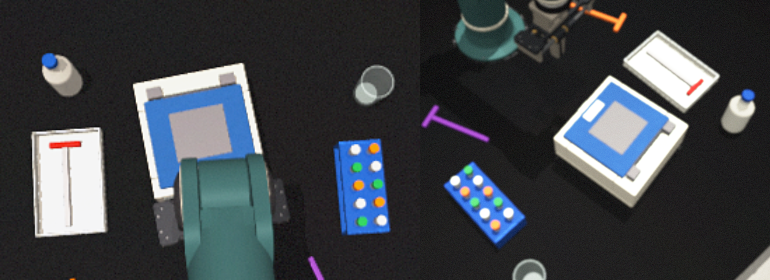

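The lid lies level on the machine in both views (left about (200,130), right about (615,130)). The key is still in the tray, and the bottle, rack and beaker have not moved. I check the lid once more numerically, and hand in if it is level.

```bash
python3 -m pendant '0 0 0 0 0 0;0 0 0 0 0 0;0 0 0 0 0 0;0 0 0 0 0 0;0 0 0 0 0 0;0 0 0 0 0 0;0 0 0 0 0 0;0 0 0 0 0 0' | head -1; python3 - <<'E'
from h import *
ok=1
for n in('scene','top'):
    f=grab(n);d=pts(f)-H; s=d@FW; l=d@np.array([-np.sin(yw),np.cos(yw),0]); z=d[...,2]
    b=(abs(l)<.085)&(s>.03)&(s<.165)&(abs(z-.01)<.03); vx,vz,s0,z0=cv2.fitLine(np.c_[s[b],z[b]].astype(np.float32),cv2.DIST_HUBER,0,1e-4,1e-4).ravel()
    print(n,b.sum(),'slope %.4f'%(vz/vx),'z at s=.17: %.1f mm'%((z0+vz/vx*(.17-s0))*1e3)); 
    if n=='scene': ok=abs(vz/vx)<.02
if ok: print(manip.finish_job())
E
```

```text
time_s: 17.67
scene 3419 slope -0.0012 z at s=.17: 7.3 mm
top 2244 slope -0.0044 z at s=.17: 8.9 mm
the job is handed in; nothing more can be done
None
```

The steel and red rotor key lies flat in the white tray and the lid is fully shut. It closed with a press of about 17 N, and both cameras measured it level afterwards. The rack, bottle and beaker were left where they stood, and the job was handed in at about 18 s.

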